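Slide a parts box onto the counting scale clear of its rails

ROBOT

A 6-joint arm with a two-finger parallel gripper is mounted at the origin on the work surface. World frame = base frame: x ahead of the robot, y to its left, z up, the work surface at z = 0. Lengths are in m, angles in degrees, forces in N, time in s.
With the tool pointing down it reaches from about 0.4 to 0.825 m from the base axis. Payload 7 kg.
Tool frame: the origin (TCP) lies midway between the tips of the shut fingers; the grasp point (between the pads) lies 19 mm behind it; z points along the fingers, y is the line along which they close (so a half turn about z gives the same grasp; the last joint's range is limited). The gripper opens to 88 mm and grips with 3 to 60 N. Pads are 19 mm wide; open, the fingers measure 130 mm over their backs; the gripper's body (78 mm by 193 mm) begins 47 mm behind the grasp point.
Start: joints at [88.986, 20.546, 0.682, 0, -70.136, -16.507], TCP at [0.203, 0.644, 0.227] pointing down, gripper open.
Joint ranges: [-176.03, 176.03], [-82.01, 121.73], [-58.28, 71.71], [-173.87, 95.51], [-174.79, -0.11], [-173.66, 173.66]. Speed limits (degrees/s): [136.94, 136.94, 172.46, 180, 180, 180].

INTERFACE

Orientations are given as [roll, pitch, yaw] about the fixed x, y, z axes, in that order (R = Rz(yaw) Ry(pitch) Rx(roll)).
In Python, from plant import r, eyes, workorder gives the robot as it stands.
- The arm moves only by the tool step_arm, never from a script. Its argument "plan" is a list of rows, each a list of 5 numbers: the shift along the tool's x, y, z each as a share of 25 cm, from -1 to 1, then the turn about the tool's z as a share of 60 degrees, from -1 to 1, then the finger opening in mm, from 0 to 87.6. In form: [[x, y, z, turn, jaw], ...]. A call has 1 to 12 rows; each row is the pose to reach, as a shift and turn from the pose commanded when the call began, along the tool's axes at that moment; what a row does not reach only later rows make up. A row lasts 1/12 s, in which the tool goes at most 41.7 mm and 7.16 degrees, less where a joint would pass 70% of its speed; a pose out of reach is approached as far as the arm can. A call with a number of a shift or a turn outside -1 to 1 is refused whole. A call with a gripper value outside its range is refused whole. The fingers move at their own pace and stop on an object; "newtons" is the grip in N (left out, the last holds). Time passes only in rows, so rows that repeat a pose let the fingers close. It gives the time, the measured TCP pose, the force, the opening and the grip force at its end, in the units of the state.
- r.get_state(): the state, without advancing time (a new reading comes with each control period).
- eyes.capture(name): name is "scene" or "side" or "wrist"; returns the picture (384x512x3 uint8, red, green, blue); there is no depth.
- eyes.camera_model(name): a dict with "fov_y" (degrees; the focal length in pixels is half the picture's height over the tangent of half this angle, whatever the lens; pixels are square), "cx", "cy" (the principal point, pixels), "k1" (the pictures are not rectified: a ray, as slopes to the right and down, at radius r is drawn at 1 + k1 r^2 times it, then the intrinsics apply), "world_to_cam" (4x4, takes a point from world to camera coordinates); the wrist camera has in their place "hand_eye" (4x4, takes a point from camera to tool coordinates, whose origin is the TCP and whose axes are the flange's). Camera axes: x right, y up, looking along -z (the intrinsics and any distortion apply to the point x, -y, -z); pixel columns grow to the right and rows downward; lengths in m; the calibration is good to about 2 mm. A picture is of the moment at which its call begins: read the wrist's pose just before it. camera_model takes no time and is no camera call.
- workorder.close_job(): hands the job in; it is judged then, once.
The state is a dict: "time_s": time; "joints": joint angles; "qd": joint speeds; "joint_torque": joint torques, N m; "tcp_pos": TCP position; "eef_rot": TCP orientation; "contact_force": force on the tool from outside, world axes, zero at the start; "moment": the same for the moment, N m; "gripper_width": finger opening in m; "gripper_force": force on a finger pad.
Only numpy, scipy, OpenCV 4.12 (cv2) and the standard library are available. Lean on these libraries where they do the work, as an engineer would, in place of code of your own. Each camera call takes 0.05 s, during which the arm holds its last target. There are 200 camera calls.

TASK

Push the blue parts box with the yellow lid down the lane between the two red guide rails, in from the open end where it stands, until the whole box stands on the green weighing plate. Only push it with the fingers, never lift or tip it, and let neither the box nor the robot touch either rail at any time, since a touch spoils the weighing. Leave everything else on the bench where it is, and finish with the robot clear of the box.

Things in the scene. Friction and masses are not known exactly. Their poses are not given: they have to be found in the camera images.
- parts_box: the box to be weighed: closed blue plastic box with a yellow lid, 116 (its x) x 92 (its y) x 60 mm high, 0.3 to 0.7 kg, too wide to grip; origin at the centre of its underside. It starts on the bare front part of the scale's deck, short of the rails, a little to one side (up to 25 mm) and skewed (up to 0.3 rad), its x axis roughly along the lane
- lane: the counting scale: a fixed white deck 460 x 200 mm, 12 mm high. Origin on the bench surface; its x axis runs down the middle of the lane in the direction of travel, y to the left of travel. The deck reaches from x = -250 to +210 mm, y = -100 to +100 mm; the box slides on its flat level top (12 mm above the bench). The rails reach from x = -60 (mouth) to x = +200 mm. A low grey display, 110 x 50 x 35 mm high, stands outside the right-hand rail at x = 110, y = -135 mm
- weigh_plate (a point): centre of the green weighing plate, flush in the deck between the rails, on the deck's top, at x = +100, y = 0 mm of the lane; the plate is 160 mm long along the lane (x = 20 to 180 mm) and fills the width between the rails
- rail_left: red guide rail at the left of travel, 260 mm long, 12 mm thick, 20 mm high, its top 32 mm above the bench; origin under its middle, at x = 70, y = +65 mm of the lane. The gap between the two rails is 118 mm, so the centred 92 mm box has 13 mm free on each side
- rail_right: the same rail at the right of travel, at x = 70, y = -65 mm of the lane
- weighed_box: bystander: an already weighed box, grey with a white lid, 116 x 92 x 60 mm, standing past the end of the lane; origin under its centre
- tape_roll: bystander: roll of white tape lying flat, 100 mm across, 48 mm high; origin under its centre
- breaker: bystander: white two-pole circuit breaker, 80 x 36 x 69 mm high; origin under its centre
- screw_jar: bystander: jar with a black cap, 56 mm across, 75 mm high; origin under its centre
- screwdriver: bystander: screwdriver with an orange handle, lying on the bench, 200 mm long along its x axis, 26 mm high; origin under its middle
- brush: bystander: flat paint brush with a yellow handle lying on the bench along its x axis, 200 mm long, 42 mm wide, 20 mm high; origin under its middle
- pliers: bystander: pliers with orange grips lying flat along their x axis, 165 mm long, 60 mm wide, 18 mm high; origin under the pivot
Not all that is in view belongs to the job. What is shaped like the parts_box but black is not meant.

How it is judged (in metres and radians):
On the way:
1. the box has entered the lane from its open end, between the rails (x of parts_box in the frame of lane between -0.105 and -0.02 m and y of parts_box in the frame of lane between -0.014 and 0.014 m and z of parts_box in the frame of lane between 0.006 and 0.02 m), for 0.05 s.
At the end, for the whole second after the job is handed in: The box stands flat and at rest on the green plate, its centre within 23 mm of the plate's centre along the lane (so the whole box is on the plate) and within 14 mm across it, turned less than 0.25 rad, touching neither rail (x of parts_box in the frame of weigh_plate between -0.023 and 0.023 m and y of parts_box in the frame of weigh_plate between -0.014 and 0.014 m and z of parts_box in the frame of lane between 0.009 and 0.015 m and angle between the x axis of parts_box and the x axis of lane, either way round below 0.25 rad and angle between parts_box's own z axis and vertical below 0.05 rad and linear speed of parts_box below 0.01 m/s and contact force between parts_box and rail_left below 0.2 N and contact force between parts_box and rail_right below 0.2 N).
It fails at once if the box touches a guide rail (contact force between parts_box and rail_left above 0.2 N or contact force between parts_box and rail_right above 0.2 N).
It fails at once if the robot touches a guide rail (contact force between any of the fingers, the arm and rail_left above 0.5 N or contact force between any of the fingers, the arm and rail_right above 0.5 N).
It fails at once if the box is lifted or tipped (height (world z) of parts_box above 0.02 m or angle between parts_box's own z axis and vertical above 0.12 rad).
It fails at once if the box is pushed off the deck (height (world z) of parts_box below 0.006 m).
It fails at once if one of the other things on the bench is moved (distance of any of weighed_box, tape_roll, breaker, screw_jar, screwdriver, brush, pliers from where it was at the start of the episode above 0.015 m).
It also fails if it takes over 66 s, if anything falls off the work surface, if the arm or the gripper's body presses on something with over 40 N, if the wrist force passes 120 N, or if a joint passes its speed limit or range.

## Working session

There is one attempt and no reset: what is moved stays moved. The work goes in short steps, Python scripts to look and compute and a tool call to move; the robot and the scene stay as the last step left them, time stands still between calls to the robot, and variables do not carry over. Pictures are saved under pics/ and viewed, at most 10 in all, crops included, and the job is handed in when it is done.

Besides the shell and the picture viewer there is one more tool, called after ">>>" as name([rows], argument=value, ...), one row to a line, values as JSON. step_arm: Moves the arm, as the interface text tells. Its arguments: {"type":"object","properties":{"plan":{"type":"array"},"newtons":{"type":"number"}},"required":["plan"]}

```bash
mkdir -p pics
cat > h.py <<'E'
import numpy as np, cv2
from plant import r, eyes, workorder
def ray(name,u,v,st=None):
    m=eyes.camera_model(name); f=192/np.tan(np.radians(m['fov_y'])/2)
    d=np.array([(u-m['cx'])/f,(v-m['cy'])/f]); p=d.copy()
    for _ in range(30): p=d/(1+m['k1']*(p@p))
    c=np.array([p[0],-p[1],-1.])
    if 'world_to_cam' in m: T=np.linalg.inv(np.array(m['world_to_cam']))
    else:
        from scipy.spatial.transform import Rotation as R
        st=st or r.get_state(); W=np.eye(4); W[:3,:3]=R.from_euler('xyz',st['eef_rot'],degrees=True).as_matrix(); W[:3,3]=st['tcp_pos']
        T=W@np.array(m['hand_eye'])
    return T[:3,3],T[:3,:3]@c
def pt(name,u,v,z,st=None):
    o,d=ray(name,u,v,st); return o+d*(z-o[2])/d[2]
def save(im,n): cv2.imwrite('pics/'+n,im[...,::-1])
E
python3 - <<'E'
from h import *
a=eyes.capture('scene');b=eyes.capture('side');np.savez('a.npz',a=a,b=b)
save(cv2.resize(a,(800,600)),'scene.png');save(b,'side.png')
print(r.get_state()); print(eyes.camera_model('scene'))
E
```

```text
{'time_s': 0.1, 'joints': array([ 8.89845462e+01,  2.05878750e+01,  6.39075418e-01, -1.68565025e-02,
       -7.01362957e+01, -1.65063310e+01]), 'qd': array([ 0.05415611, -0.13210521,  0.13931322,  0.10322331,  0.04642018,
        0.04334962]), 'joint_torque': array([-1.68015456e-03, -5.84165668e+01,  2.93749827e+01,  7.01553360e+00,
        1.01190631e-02, -5.47756179e-05]), 'tcp_pos': array([0.20312706, 0.64325225, 0.22571341]), 'eef_rot': array([ 1.79913909e+02, -8.98553023e-03, -1.75275174e+01]), 'contact_force': array([ 0.03017317, -0.20017296, -0.03797186]), 'moment': array([0.0139327 , 0.03096577, 0.01217641]), 'gripper_force': 0.0, 'gripper_width': 0.08768583268809682}
{'fov_y': 50.36398793741549, 'cx': 258.0234216707827, 'cy': 196.87701249109764, 'k1': -0.13352284901228317, 'world_to_cam': array([[-0.15430897,  0.98791601,  0.01451561,  0.13846899],
       [-0.82268698, -0.13660901,  0.55183703,  0.45134203],
       [ 0.5471516 ,  0.0732116 ,  0.83382564, -1.63009181],
       [ 0.        ,  0.        ,  0.        ,  1.        ]])}
```

View pics/scene.png

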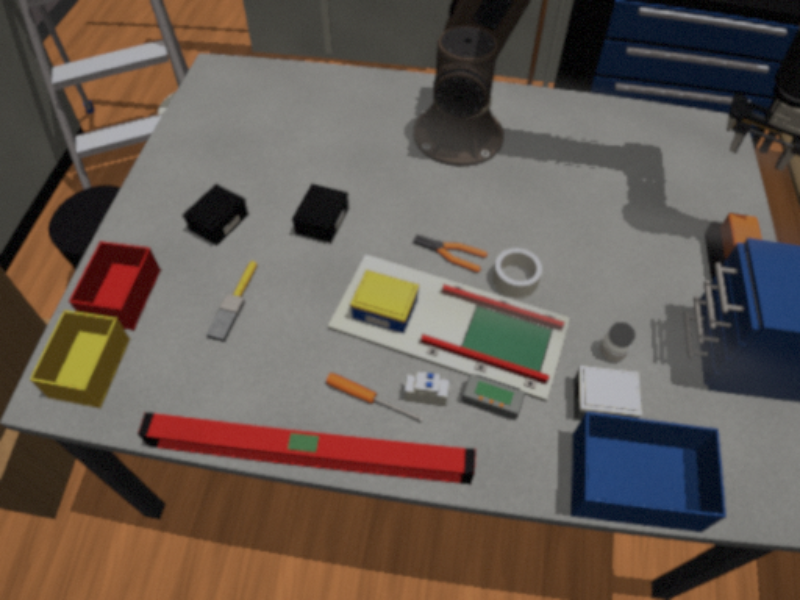

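View pics/side.png

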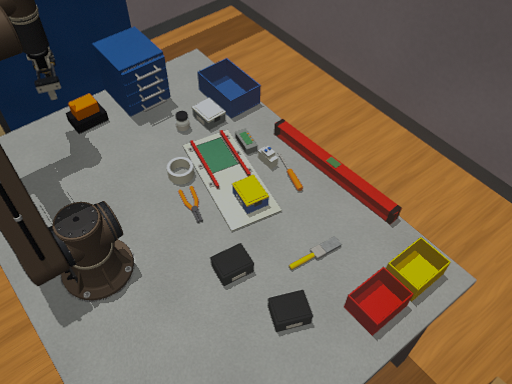

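The box sits at about (385,300) in the 800x600 scene view, blue with a yellow lid, near the open end of the lane. Things it could be confused with are the black boxes at (216,213) and (321,212), the yellow bin at (82,357), the blue bin at (648,470) and the white-lidded weighed box at (610,390). I choose (385,300) and will check it in a crop while measuring.

```bash
cat > m.py <<'E'
from h import *
def mask(im,c):
    h=cv2.cvtColor(im,cv2.COLOR_RGB2HSV); H,S,V=h[...,0],h[...,1],h[...,2]
    if c=='y': m=(H>22)&(H<35)&(S>130)&(V>90)
    if c=='r': m=((H<6)|(H>172))&(S>150)&(V>70)
    if c=='g': m=(H>50)&(H<90)&(S>90)&(V>40)
    return m.astype(np.uint8)
def blobs(m,amin):
    cs,_=cv2.findContours(m,cv2.RETR_EXTERNAL,cv2.CHAIN_APPROX_NONE)
    return [c for c in cs if cv2.contourArea(c)>amin]
def world(name,c,z,st=None):
    return np.array([pt(name,u,v,z,st)[:2] for u,v in c[:,0,:]])
def rect(p):
    (c,s,_)=R=cv2.minAreaRect(p.astype(np.float32)); b=cv2.boxPoints(R); e=b[1]-b[0],b[2]-b[1]
    e=max(e,key=np.linalg.norm); return np.array(c),sorted(s),np.degrees(np.arctan2(e[1],e[0]))%180
E
python3 - <<'E'
from m import *
d=np.load('a.npz')
for n,im in(('scene',d['a']),('side',d['b'])):
  for c,z in(('y',.072),('r',.032),('g',.012)):
    for b in blobs(mask(im,c),60):
      C,s,a=rect(world(n,b,z)); print(n,c,b[:,0].mean(0).round(),C.round(4),np.round(s,3),round(a,1))
save(cv2.resize(d['a'][150:260,200:380],None,fx=4,fy=4),'crop.png')
E
```

```text
scene y [ 47. 224.] [ 0.8019 -0.657 ] [0.122 0.163] 179.9
scene y [246. 189.] [ 0.582 -0.087] [0.09  0.113] 79.8
scene y [156. 178.] [ 0.5859 -0.3735] [0.012 0.082] 174.0
scene r [196. 286.] [ 0.9027 -0.1825] [0.063 0.579] 92.9
scene r [310. 229.] [0.6673 0.1205] [0.016 0.253] 78.3
scene r [ 70. 177.] [ 0.5987 -0.683 ] [0.126 0.167] 179.7
scene g [316. 251.] [0.7285 0.148 ] [0.022 0.066] 78.2
scene g [324. 219.] [0.6099 0.1626] [0.078 0.154] 78.8
side y [302. 260.] [ 0.5145 -0.4254] [0.019 0.092] 172.9
side y [418. 268.] [ 0.7818 -0.6649] [0.132 0.2  ] 0.1
side y [250. 190.] [ 0.5645 -0.0976] [0.091 0.115] 80.1
side r [378. 300.] [ 0.625  -0.6567] [0.134 0.2  ] 0.0
side r [204. 164.] [0.5276 0.1378] [0.013 0.264] 78.2
side r [234. 152.] [0.6559 0.1169] [0.013 0.256] 78.2
side r [335. 169.] [ 0.8969 -0.1726] [0.086 0.59 ] 92.8
side g [217. 155.] [0.6022 0.1605] [0.105 0.157] 78.3
```

View pics/crop.png

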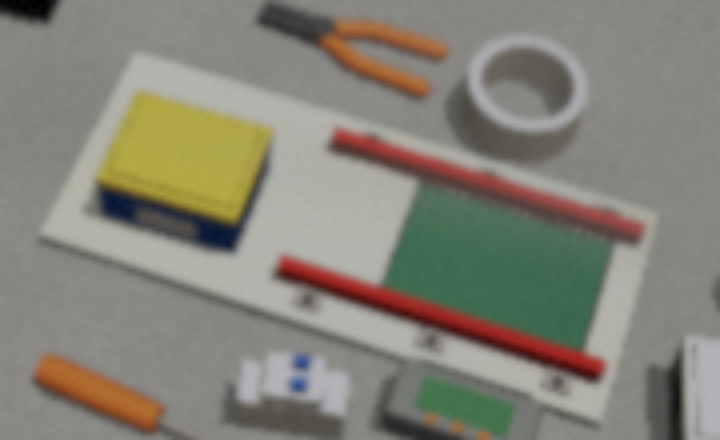

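The crop confirms the blue box with the yellow lid, sitting before the mouth and right of the lane's middle. The lane runs at about 78° in world. I'll move over it for a wrist view.

>>> step_arm([
  [1, 0.9, -0.1, 0, 40],
  [1, 0.9, -0.1, 0, 40],
  [1, 0.9, -0.1, 0, 40],
  [1, 0.9, -0.1, 0, 40],
  [1, 0.9, -0.1, 0, 40],
  [1, 0.9, -0.1, 0, 40],
  [1, 0.9, -0.1, 0, 40],
  [1, 0.9, -0.1, 0, 40],
  [1, 0.9, -0.1, 0, 40],
])

```text
time_s: 0.85
tcp_pos: [0.3756, 0.3491, 0.2523]
eef_rot: [180.0, -0.0, -17.7]
contact_force: [-0.6, -0.0, 0.3]
gripper_width: 0.0408
gripper_force: 0.0
```

>>> step_arm([
  [1, 0.9, -0.1, 0, 40],
  [1, 0.9, -0.1, 0, 40],
  [1, 0.9, -0.1, 0, 40],
  [1, 0.9, -0.1, 0, 40],
  [1, 0.9, -0.1, 0, 40],
  [1, 0.9, -0.1, 0, 40],
  [1, 0.9, -0.1, 0, 40],
  [1, 0.9, -0.1, 0, 40],
  [1, 0.9, -0.1, 0, 40],
])

```text
time_s: 1.6
tcp_pos: [0.5466, 0.0592, 0.2764]
eef_rot: [179.9, -0.0, -17.8]
contact_force: [-0.7, 0.9, -0.3]
gripper_width: 0.0401
gripper_force: 0.0
```

>>> step_arm([
  [0.2, 0.2, -0.1, -0.1, 40],
  [0.2, 0.2, -0.1, -0.1, 40],
  [0.2, 0.2, -0.1, -0.1, 40],
  [0.2, 0.2, -0.1, -0.1, 40],
  [0.2, 0.2, -0.1, -0.1, 40],
])

```text
time_s: 2.02
tcp_pos: [0.5767, 0.0013, 0.3008]
eef_rot: [180.0, 0.1, -11.6]
contact_force: [-0.6, 0.2, -0.3]
gripper_width: 0.0402
gripper_force: 0.0
```

Run:
```python
from m import *
st=r.get_state(); im=eyes.capture('wrist'); print(st['time_s'],st['tcp_pos'],st['eef_rot'],eyes.camera_model('wrist'))
for c,z in(('y',.072),('r',.032),('g',.012)):
    for b in blobs(mask(im,c),200):
      C,s,a=rect(world('wrist',b,z,st)); print(c,b[:,0].mean(0).round(),C.round(4),np.round(s,3),round(a,1))
save(im,'w1.png'); np.save('w1.npy',im)
```

```text
2.0167 [0.57671729 0.00126447 0.30078313] [ 1.79993970e+02  7.37331810e-02 -1.15898365e+01] {'fov_y': 67.29730065522791, 'cx': 256.2882714704331, 'cy': 190.08082666758415, 'k1': -0.0278117784632521, 'hand_eye': array([[ 9.21797217e-04,  9.56914870e-01,  2.90367150e-01,
         7.93548757e-02],
       [ 9.99999556e-01, -8.25919400e-04, -4.52744925e-04,
        -7.92383739e-04],
       [-1.93418489e-04,  2.90367439e-01, -9.56915207e-01,
        -1.56736245e-01],
       [ 0.00000000e+00,  0.00000000e+00,  0.00000000e+00,
         1.00000000e+00]])}
y [324. 150.] [ 0.5738 -0.0903] [0.089 0.113] 79.6
r [173. 201.] [0.5361 0.1442] [0.016 0.256] 78.1
r [166. 117.] [0.661  0.1185] [0.01  0.256] 78.2
g [154. 157.] [0.6037 0.161 ] [0.108 0.159] 78.3
g [131.  65.] [0.7421 0.152 ] [0.027 0.072] 77.8
```

View pics/w1.png

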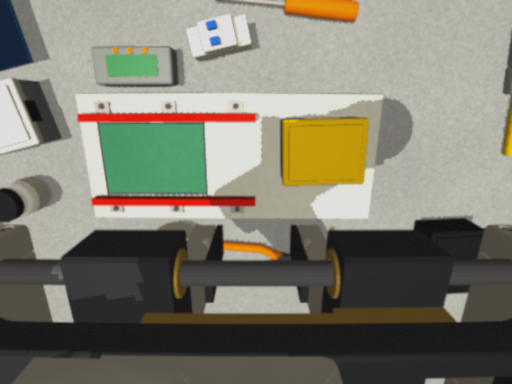

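The wrist view shows the box lid at (324,150) and the rails at rows 117 and 201. In the lane frame the box is at about x = -152 mm, y = -22 mm, skewed by about 1.5°. First I'll push it left by about 22 mm with two fingers from its right side.

>>> step_arm([
  [0.37, 0.36, 0, 0, 60],
  [0.37, 0.36, 0, 0, 60],
  [0.37, 0.36, 0, 0, 60],
  [0.37, 0.36, 0, 0, 60],
  [0.37, 0.36, 0.95, 0, 60],
  [0.37, 0.36, 0.95, 0, 60],
  [0.37, 0.36, 0.95, 0, 60],
  [0.37, 0.36, 0.95, 0, 60],
  [0.37, 0.36, 0.95, 0, 60],
  [0.37, 0.36, 0.95, 0, 60],
  [0.37, 0.36, 0.95, 0, 60],
  [0.37, 0.36, 0.95, 0, 60],
])

```text
time_s: 3.07
tcp_pos: [0.6488, -0.1045, 0.0629]
eef_rot: [179.9, 0.2, -11.4]
contact_force: [0.5, 0.3, 1.0]
gripper_width: 0.0601
gripper_force: 0.0
```

```bash
cat > look.py <<'E'
import sys
from m import *
L=np.array([.5976,.1316])-.07*np.array([np.cos(np.radians(78.2)),np.sin(np.radians(78.2))])
t=np.radians(78.2);U=np.array([np.cos(t),np.sin(t)]);N=np.array([-U[1],U[0]])
lane=lambda p:(round(float((p-L)@U)*1e3,1),round(float((p-L)@N)*1e3,1))
st=r.get_state(); print(st['time_s'],st['tcp_pos'].round(4),st['eef_rot'].round(1),'F',st['contact_force'].round(1),'tcp lane',lane(st['tcp_pos'][:2]))
for n in sys.argv[1].split(','):
  st=r.get_state(); im=eyes.capture(n); save(im,sys.argv[2]+n+'.png')
  for b in blobs(mask(im,'y'),200):
    C,s,a=rect(world(n,b,.072,st)); print(n,'box lane',lane(C),np.round(s,3),'skew',round(a-78.2,1))
E
python3 look.py wrist,side,scene w2
```

```text
3.0667 [ 0.6488 -0.1045  0.0629] [179.9   0.2 -11.4] F [0.5 0.3 1. ] tcp lane (-150.7, -98.4)
wrist box lane (-150.4, -62.8) [0.019 0.092] skew 0.3
side box lane (-672.5, -340.8) [0.132 0.205] skew -78.0
side box lane (-162.3, -14.1) [0.091 0.117] skew 1.9
scene box lane (-659.2, -361.5) [0.123 0.164] skew 101.7
```

View pics/w2wrist.png

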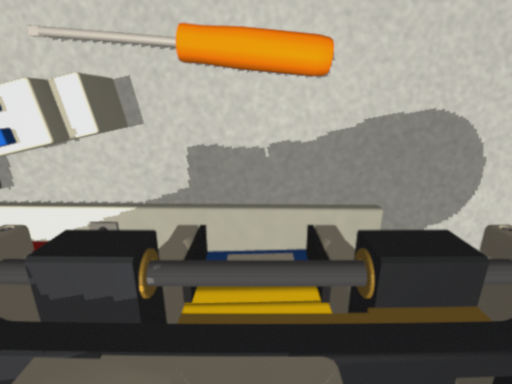

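The fingers stand just outside the box's right side, with its lid edge visible at (260,300), clear of the screwdriver and breaker. I'll go down and push left slowly.

>>> step_arm([
  [0, 0, 0.085, 0, 60],
  [0, 0, 0.085, 0, 60],
  [-0.02, 0, 0.085, 0, 60],
  [-0.04, 0, 0.085, 0, 60],
  [-0.06, 0, 0.085, 0, 60],
  [-0.075, 0, 0.085, 0, 60],
  [-0.09, 0, 0.085, 0, 60],
  [-0.105, 0, 0.085, 0, 60],
  [-0.12, 0, 0.085, 0, 60],
  [-0.12, 0, 0.085, 0, 60],
])

```text
time_s: 4.05
tcp_pos: [0.6208, -0.0992, 0.0436]
eef_rot: [-180.0, -0.1, -11.5]
contact_force: [2.2, -1.2, 2.0]
gripper_width: 0.0602
gripper_force: 1.0
```

```bash
python3 look.py side w3
```

```text
4.05 [ 0.6208 -0.0992  0.0436] [-1.80e+02 -1.00e-01 -1.15e+01] F [ 2.2 -1.2  2. ] tcp lane (-151.2, -69.9)
side box lane (-672.5, -340.8) [0.132 0.205] skew -78.1
side box lane (-160.9, -7.5) [0.092 0.117] skew -0.6
```

>>> step_arm([
  [-0.015, 0, 0, 0, 60],
  [-0.03, 0, 0, 0, 60],
  [-0.045, 0, 0, 0, 60],
  [-0.055, 0, 0, 0, 60],
  [-0.055, 0, 0, 0, 60],
  [0.05, 0, 0, 0, 60],
  [0.14, 0, 0, 0, 60],
  [0.14, 0, -0.9, 0, 60],
  [0.14, 0, -0.9, 0, 60],
  [0.14, 0, -0.9, 0, 60],
  [0.14, 0, -0.9, 0, 60],
  [0.14, 0, -0.9, 0, 60],
])

```text
time_s: 5.1
tcp_pos: [0.6526, -0.1063, 0.2514]
eef_rot: [180.0, 0.3, -11.5]
contact_force: [2.4, 0.6, 0.1]
gripper_width: 0.0599
gripper_force: 0.0
```

>>> step_arm([
  [0.1, -0.1, -0.2, 0, 60],
  [0.1, -0.1, -0.2, 0, 60],
  [0.1, -0.1, -0.2, 0, 60],
  [0.1, -0.1, -0.2, 0, 60],
])

```text
time_s: 5.43
tcp_pos: [0.6835, -0.0862, 0.3004]
eef_rot: [-180.0, 0.1, -11.5]
contact_force: [-0.4, 0.5, -1.1]
gripper_width: 0.0599
gripper_force: 0.0
```

```bash
python3 look.py wrist,side w4
```

```text
5.4333 [ 0.6835 -0.0862  0.3004] [-1.80e+02  1.00e-01 -1.15e+01] F [-0.4  0.5 -1.1] tcp lane (-125.7, -128.6)
wrist box lane (-153.0, -14.4) [0.068 0.113] skew 0.3
wrist box lane (-415.6, -76.1) [0.019 0.082] skew 94.9
side box lane (-672.5, -340.8) [0.132 0.205] skew -78.1
side box lane (-161.4, 7.6) [0.091 0.118] skew 0.4
```

>>> step_arm([
  [-0.51, 0.5, 0, 0.75, 50],
  [-0.51, 0.5, 0, 0.75, 50],
  [-0.51, 0.5, 0, 0.75, 50],
  [-0.51, 0.5, 0, 0.75, 50],
  [-0.51, 0.5, 0, 0.75, 50],
  [-0.51, 0.5, 0, 0.75, 50],
  [-0.51, 0.5, 0, 0.75, 50],
  [-0.51, 0.5, 0, 0.75, 50],
])

```text
time_s: 6.2
tcp_pos: [0.5325, -0.1843, 0.2999]
eef_rot: [179.9, 0.1, -56.7]
contact_force: [-0.2, 0.3, -0.9]
gripper_width: 0.0502
gripper_force: 0.0
```

>>> step_arm([
  [0, 0, 0, 0.755, 50],
  [0, 0, 0, 0.755, 50],
  [0, 0, 0, 0.755, 50],
  [0, 0, 0, 0.755, 50],
  [0, 0, 0, 0.755, 50],
  [0, 0, 0, 0.755, 50],
  [0, 0, 0, 0.755, 50],
  [0, 0, 0, 0.755, 50],
])

```text
time_s: 6.87
tcp_pos: [0.5335, -0.1837, 0.2998]
eef_rot: [179.8, -0.0, -101.8]
contact_force: [-0.5, 0.6, -0.7]
gripper_width: 0.05
gripper_force: 0.0
```

```bash
python3 look.py wrist,side w5; python3 -c "
from h import *;print(r.get_state()['joints'])"
```

```text
6.8667 [ 0.5335 -0.1837  0.2998] [ 179.8   -0.  -101.8] F [-0.5  0.6 -0.7] tcp lane (-251.8, -1.8)
wrist box lane (-158.7, 1.4) [0.088 0.112] skew 0.3
wrist box lane (-439.9, -50.6) [0.013 0.083] skew 89.8
side box lane (-672.5, -340.8) [0.132 0.205] skew -78.1
side box lane (-161.4, 7.6) [0.091 0.118] skew 0.4
[ 8.51570480e-01  7.92824850e+00 -6.60812101e+00 -1.31811183e-02
 -7.55721245e+01 -1.24881919e+01]
```

View pics/w5wrist.png

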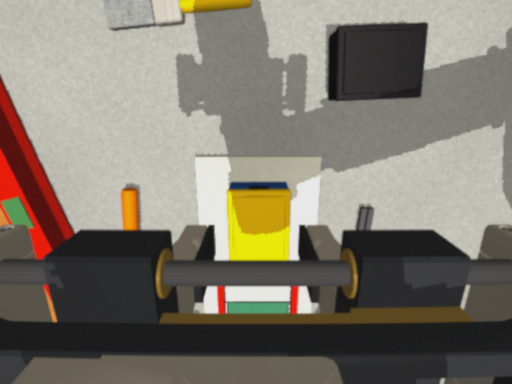

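The wrist view shows the box at columns 228–290, the deck at 196–321 and the rails at 221 and 295. So the box is centred and square in front of the mouth. I'll go down behind it and push.

>>> step_arm([
  [0, 0.006, 1, 0, 50],
  [0, 0.006, 1, 0, 50],
  [0, 0.006, 1, 0, 50],
  [0, 0.006, 1, 0, 50],
  [0, 0.006, 1, 0, 50],
  [0, 0.006, 1, 0, 50],
  [0, 0.006, 1, 0, 50],
  [0, 0.006, 1, 0, 50],
])

```text
time_s: 7.63
tcp_pos: [0.5312, -0.1837, 0.0496]
eef_rot: [179.7, -0.1, -101.7]
contact_force: [0.3, -0.2, 1.6]
gripper_width: 0.0505
gripper_force: 0.0
```

>>> step_arm([
  [0, 0, 0.03, 0, 50],
  [-0.03, 0, 0.03, 0, 50],
  [-0.06, 0, 0.03, 0, 50],
  [-0.09, 0, 0.03, 0, 50],
  [-0.12, 0, 0.03, 0, 50],
  [-0.14, 0, 0.03, 0, 50],
  [-0.16, 0, 0.03, 0, 50],
  [-0.18, 0, 0.03, 0, 50],
  [-0.2, 0, 0.03, 0, 50],
  [-0.22, 0, 0.03, 0, 50],
  [-0.24, 0, 0.03, 0, 50],
  [-0.24, 0, 0.03, 0, 50],
])

```text
time_s: 8.63
tcp_pos: [0.5453, -0.1238, 0.0434]
eef_rot: [180.0, 0.0, -101.8]
contact_force: [-0.1, 0.2, 0.5]
gripper_width: 0.0499
gripper_force: 0.0
```

```bash
python3 look.py wrist,side w6
```

```text
8.6333 [ 0.5453 -0.1238  0.0434] [ 180.     0.  -101.8] F [-0.1  0.2  0.5] tcp lane (-190.7, -1.1)
wrist box lane (-169.2, -1.8) [0.018 0.069] skew 90.4
side box lane (-672.5, -340.9) [0.133 0.205] skew 101.6
```

Run:
```python
from m import *
a=eyes.capture('scene')[140:270,190:380];b=eyes.capture('side')[110:240,160:350]
save(np.vstack([cv2.resize(x,None,fx=2.2,fy=2.2,interpolation=cv2.INTER_CUBIC) for x in(a,b)]),'both.png')
```

```text
(no output)
```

View pics/both.png

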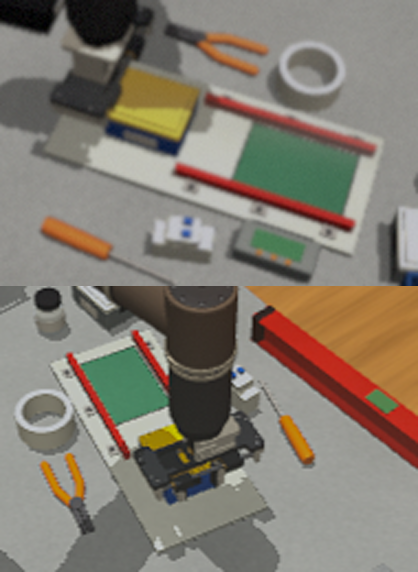

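The box is square in front of the mouth with the fingers behind it. I'll push on and track the lid in the scene view with a looser mask.

>>> step_arm([
  [-0.02, 0, 0, 0, 50],
  [-0.04, 0, 0, 0, 50],
  [-0.06, 0, 0, 0, 50],
  [-0.08, 0, 0, 0, 50],
  [-0.1, 0, 0, 0, 50],
  [-0.12, 0, 0, 0, 50],
  [-0.14, 0, 0, 0, 50],
  [-0.16, 0, 0, 0, 50],
  [-0.16, 0, 0, 0, 50],
])

```text
time_s: 9.58
tcp_pos: [0.554, -0.0847, 0.0438]
eef_rot: [-180.0, 0.0, -101.8]
contact_force: [-0.2, -0.4, -0.1]
gripper_width: 0.05
gripper_force: 0.0
```

```bash
sed -i 's/(S>130)&(V>90)/(S>110)\&(V>50)/' m.py
cat >> look.py <<'E'
print('scene initial ref: box',lane(np.array([.582,-.087])),'true ~(-152,-21.5)')
E
python3 look.py scene w7
```

```text
9.5833 [ 0.554  -0.0847  0.0438] [-180.     0.  -101.8] F [-0.2 -0.4 -0.1] tcp lane (-150.6, -1.5)
scene box lane (-659.2, -362.8) [0.125 0.166] skew -77.8
scene box lane (-70.1, -16.5) [0.071 0.104] skew -0.6
scene initial ref: box (-147.2, -29.4) true ~(-152,-21.5)
```

>>> step_arm([
  [-0.03, 0, 0, 0, 50],
  [-0.06, 0, 0, 0, 50],
  [-0.09, 0, 0, 0, 50],
  [-0.12, 0, 0, 0, 50],
  [-0.15, 0, 0, 0, 50],
  [-0.18, 0, 0, 0, 50],
  [-0.21, 0, 0, 0, 50],
  [-0.24, 0, 0, 0, 50],
  [-0.27, 0, 0, 0, 50],
  [-0.3, 0, 0, 0, 50],
  [-0.32, 0, 0, 0, 50],
  [-0.32, 0, 0, 0, 50],
])

```text
time_s: 10.63
tcp_pos: [0.5702, -0.006, 0.0435]
eef_rot: [-180.0, 0.0, -101.8]
contact_force: [0.3, -0.5, 0.3]
gripper_width: 0.0499
gripper_force: 0.0
```

```bash
python3 look.py scene w8
```

```text
10.6333 [ 0.5702 -0.006   0.0435] [-180.     0.  -101.8] F [ 0.3 -0.5  0.3] tcp lane (-70.3, -1.3)
scene box lane (-657.6, -362.3) [0.128 0.166] skew 101.2
scene box lane (10.0, -6.2) [0.093 0.102] skew 1.1
scene initial ref: box (-147.2, -29.4) true ~(-152,-21.5)
```

Run:
```python
from m import *
a=cv2.imread('pics/w8scene.png')[...,::-1][140:270,190:380]
save(cv2.resize(a,None,fx=4,fy=4,interpolation=cv2.INTER_CUBIC),'w8c.png')
```

```text
(no output)
```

View pics/w8c.png

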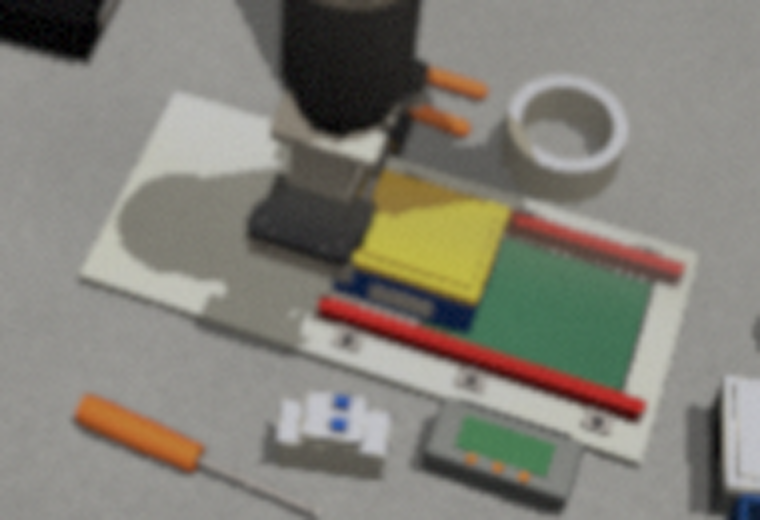

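The box is straight and about centred between the rails, with its front edge on the plate. I'll keep pushing.

>>> step_arm([
  [-0.03, 0, 0, 0, 50],
  [-0.06, 0, 0, 0, 50],
  [-0.09, 0, 0, 0, 50],
  [-0.12, 0, 0, 0, 50],
  [-0.15, 0, 0, 0, 50],
  [-0.18, 0, 0, 0, 50],
  [-0.21, 0, 0, 0, 50],
  [-0.24, 0, 0, 0, 50],
  [-0.27, 0, 0, 0, 50],
  [-0.3, 0, 0, 0, 50],
  [-0.32, 0, 0, 0, 50],
  [-0.32, 0, 0, 0, 50],
])

```text
time_s: 11.68
tcp_pos: [0.5868, 0.0722, 0.0438]
eef_rot: [-179.9, 0.0, -101.8]
contact_force: [0.2, -0.0, -0.1]
gripper_width: 0.0501
gripper_force: 0.0
```

```bash
python3 look.py scene,side w9
```

```text
11.6833 [0.5868 0.0722 0.0438] [-179.9    0.  -101.8] F [ 0.2 -0.  -0.1] tcp lane (9.7, -1.6)
scene box lane (-657.5, -361.5) [0.127 0.164] skew 101.5
scene box lane (91.2, -6.3) [0.093 0.098] skew -0.6
side box lane (-672.2, -341.0) [0.133 0.206] skew -78.1
scene initial ref: box (-147.2, -29.4) true ~(-152,-21.5)
```

>>> step_arm([
  [-0.02, 0, 0, 0, 50],
  [-0.04, 0, 0, 0, 50],
  [-0.06, 0, 0, 0, 50],
  [-0.075, 0, 0, 0, 50],
  [-0.088, 0, 0, 0, 50],
  [-0.088, 0, 0, 0, 50],
  [-0.05, 0, 0, 0, 50],
  [0.05, 0, 0, 0, 50],
  [0.1, 0, 0, 0, 50],
  [0.1, 0, -0.6, 0, 50],
  [0.1, 0, -0.9, 0, 50],
  [0.1, 0, -0.9, 0, 50],
])

```text
time_s: 12.78
tcp_pos: [0.5804, 0.0453, 0.1697]
eef_rot: [179.9, -0.0, -101.9]
contact_force: [1.6, 0.3, -0.7]
gripper_width: 0.05
gripper_force: 0.0
```

>>> step_arm([
  [0.4, 0, -0.6, 0, 50],
  [0.4, 0, -0.6, 0, 50],
  [0.4, 0, -0.6, 0, 50],
  [0.4, 0, -0.6, 0, 50],
  [0.4, 0, -0.6, 0, 50],
  [0.4, 0, -0.6, 0, 50],
])

```text
time_s: 13.28
tcp_pos: [0.5615, -0.0535, 0.3232]
eef_rot: [-179.6, 0.1, -101.9]
contact_force: [0.9, 0.8, -0.3]
gripper_width: 0.0501
gripper_force: 0.0
```

```bash
python3 look.py wrist,scene,side w10
python3 - <<'E'
from m import *
a=cv2.imread('pics/w10scene.png')[...,::-1][140:270,190:380]
save(np.vstack([cv2.resize(a,(512,350)),cv2.imread('pics/w10side.png')[110:240,150:340,::-1].repeat(2,0).repeat(2,1)[:250,:380]] if 0 else [cv2.resize(a,(512,350))]),'w10c.png')
E
```

```text
13.2833 [ 0.5615 -0.0535  0.3232] [-1.796e+02  1.000e-01 -1.019e+02] F [ 0.9  0.8 -0.3] tcp lane (-118.6, -2.6)
wrist box lane (120.8, 2.2) [0.058 0.091] skew 90.3
wrist box lane (40.4, 2.2) [0.013 0.09 ] skew 90.2
scene box lane (-657.9, -362.4) [0.126 0.166] skew 101.5
scene box lane (102.8, -7.1) [0.092 0.117] skew 0.1
side box lane (-672.2, -341.0) [0.133 0.206] skew -78.1
side box lane (93.1, 7.5) [0.092 0.116] skew 0.2
scene initial ref: box (-147.2, -29.4) true ~(-152,-21.5)
```

View pics/w10c.png

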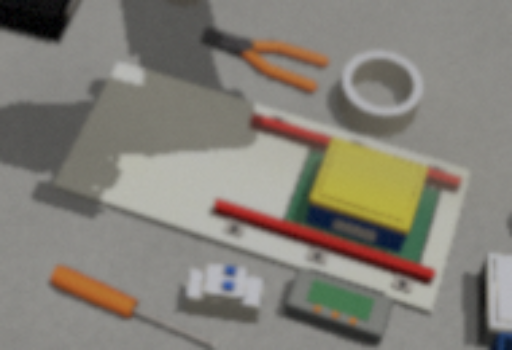

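The box stands square on the plate, at about x = 98–101 mm and y = 0–2 mm, and the robot is clear.

```bash
python3 -c "
from h import *;print(workorder.close_job())"
```

```text
the job is handed in; nothing more can be done
None
```

I pushed the parts box down the lane onto the green weighing plate, and the last camera views put its centre within about 2 mm of the plate's centre and square to the lane. The robot is clear and the job is handed in; I saw no sign of a rail touch or a moved bystander, but the hand-in returned no verdict.

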